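# Packer from the magazine, then the post shoe on it

### The arm

A 6-joint arm with a two-finger parallel gripper is mounted at the origin on the work surface. World frame = base frame: x ahead of the robot, y to its left, z up, the work surface at z = 0. Lengths are in mm, angles in rad, forces in N, time in s.
With the tool pointing down it reaches from about 250 to 725 mm from the base axis. Payload 9.7 kg.
Tool frame: the origin (TCP) lies at the very end of the fingers, on their centre line; the grasp point (between the pads) lies robot.hold_point_z behind it (robot.hold_point_z is the distance from the TCP to the grasp point, in mm); z points along the fingers, y is the line along which they close (so a half turn about z gives the same grasp; the last joint's range is limited). The gripper opens to 85 mm and grips with 20 to 120 N. Pads are 22 mm wide; open, the fingers measure 114 mm over their backs; the gripper's body (76 mm by 85 mm) begins 54 mm behind the grasp point. The pads swing forward as they close: fully open they stand 13 mm farther back than shut.
Start: joints at [0, 0.087, 0.176, 1.66, 0, 1.571], TCP at [549.997, -0, 231.284] pointing down, gripper open.
Joint ranges: [-3.13, 3.13], [-0.85, 1.81], [-1.15, 1.24], [-2.2, 2.28], [-1.44, 1.52], [-3.14, 3.14]. Speed limits (rad/s): [2.22, 2.22, 2.57, 3.14, 3.14, 3.14].

### API

Orientations are given as a unit quaternion [x, y, z, w].
In Python, from cell import robot gives the robot as it stands.
- The arm moves only by the shell command python3 -m inch 'ROWS' [FORCE]. ROWS is JSON, a list of rows, each a list of 3 entries, a list of its own where there are three numbers: the shift along the world's x, y, z in mm, then the turn about the world's z in rad, then the closure, from 0 (fully open) to 1 (shut). A call has 1 to 8 rows; each row is the pose to reach, as a shift and turn from the pose commanded when the call began; what a row does not reach only later rows make up. A row lasts 1/12 s, in which the tool goes at most 41.7 mm and 7.16 degrees, less where a joint would pass 70% of its speed; a pose out of reach is approached as far as the arm can. A call with a gripper value outside its range is refused whole. The fingers move at their own pace and stop on an object; FORCE is the grip in N (left out, the last holds). Time passes only in rows, so rows that repeat a pose let the fingers close. It gives the time, the measured TCP pose, the force, the opening and the grip force at its end, in the units of the state.
- robot.get_state(): the state, without advancing time (a new reading comes with each control period).
- robot.get_image(name): name is "scene" or "side" or "wrist"; returns a dict with "color" (400x640x3 uint8, red, green, blue), "intrinsics" (3x3 intrinsics, pixels), "position" and "rotation" of the camera in the world. Camera axes: x right, y down, z forward; pixel columns grow to the right and rows downward; lengths in mm; the calibration is good to about 2 mm. A picture is of the moment at which its call begins. There is no depth.
- robot.sign_off(): hands the job in; it is judged then, once.
The state is a dict: "time": time; "qpos": joint angles; "joint_vel": joint speeds; "joint_efforts": joint torques, N m; "ee_pos": TCP position; "tool_rot": TCP orientation; "force": force on the tool from outside, world axes, zero at the start; "moment": the same for the moment, N m; "grip_width": opening from 0.0 (shut) to 1.0 (fully open); "gripper_force": force on a finger pad.
Only numpy, scipy, OpenCV 4.12 (cv2) and the standard library are available. Lean on these libraries where they do the work, as an engineer would, in place of code of your own. Each camera call takes 0.05 s, during which the arm holds its last target. There are 200 camera calls.

### The job

Kit the tray for one post foot: push the bottom plywood packer part-way out of the magazine with its pusher, draw it right out so that the stack drops down, and lay it flat and fully home in the tray's pocket; then set the steel post shoe down on it, base down, lengthwise between the corner stops. Drop neither part, leave the other packers in the magazine and do not disturb the other things on the bench.

Things in the scene. Friction and masses are not known exactly. Their poses are not given: they have to be found in the camera images.
- magazine: Fixed gravity magazine. Origin on the bench under the chute's centre; x from the exit (-x side, roughly towards the robot) to the pusher (+x side), z up. The chute is four steel corner posts 125 mm tall, inside 94 (x) x 64 (y) mm, outside 102 x 78. It holds five flat packers one on another, which drop by themselves when the lowest has gone. Floor board: 44 mm wide, top 20 mm above the bench, x = -155 to +150.
- exit (a point): Sill of the exit: outer face of the front posts (magazine x = -51 mm), mid-width, on the floor board's top (20 mm above the bench). The gap above it is 21 mm high, so only the bottom packer passes. The board goes on 104 mm in front as an open apron; a packer on it overhangs 8 mm at each side. To grip a packer half out, lean the gripper's top away from the tall posts by 15 to 40 degrees.
- pusher (a joint): Sliding pusher at the magazine's rear, m: 0 = back (rest), 0.050 = fully in, at a hard stop. Pushed towards magazine -x it shoves only the bottom packer, until that sticks out about 40 mm past the exit. A spring (2 N at rest, 4 N at the end) brings it back when let go; the packer stays out.
- pusher_back (a point): Point in the middle of the rear (+x) face of the pusher's upright wooden handle, 100 mm above the bench; moves with the pusher. The handle is 14 mm thick (x), 36 mm wide (y), and its top is 125 mm above the bench. Axes as the magazine's.
- packer1_c (a point): Centre of the BOTTOM packer, a plywood plate 90 (x) x 60 (y) x 16 (z) mm, about 60 g; in the chute its centre is 28 mm above the bench. Its long axis is along the magazine's x.
- packer2_c (a point): Centre of packer number 2 from the bottom, same size, lying flat in the chute, at the start 44 mm above the bench.
- packer3_c (a point): Centre of packer number 3 from the bottom, same size, lying flat in the chute, at the start 60 mm above the bench.
- packer4_c (a point): Centre of packer number 4 from the bottom, same size, lying flat in the chute, at the start 76 mm above the bench.
- packer5_c (a point): Centre of packer number 5 from the bottom, same size, lying flat in the chute, at the start 92 mm above the bench.
- tray: Fixed plywood kit tray, a board 170 (x) x 120 (y) x 12 mm, origin under its centre, z up. In its middle a pocket for one packer, 96 (x) x 66 (y) mm, framed by lips 5 mm high and 8 mm wide. Four L-shaped corner stops, 30 mm above the board, stand round a space of 138 (x) x 98 (y) mm; between them the sides are open for 112 mm along x and 56 mm along y.
- tray_in (a point): Centre of the pocket's floor (12 mm above the bench); axes as the tray's. A packer fully home has its centre 8 mm above this, and the shoe on it has its centre point 46 mm above this.
- shoe_c (a point): Centre of the upright fin of the loose steel post shoe, 30 mm above its underside. Base plate 130 (x) x 90 (y) x 5 mm, with a fin 60 mm long (x), 10 mm thick (y), its top 55 mm above the underside; 0.65 kg; symmetrical under a half turn. Stands on its base on the bench.
- glue: Bystander: white glue bottle, upright, 60 mm diameter, 170 mm tall.
- hammer: Bystander: hammer lying flat, 260 mm long.
- offcut: Bystander: block of light wood, 140 x 70 x 45 mm.
- brush: Bystander: brush lying flat, 200 mm long.
- tin: Bystander: plain metal tin, 84 mm diameter, 100 mm tall.
- square: Bystander: joiner's try square lying flat, wooden stock 120 mm and steel blade 200 mm.
- log_end: Bystander: short piece of round log on its side, 90 mm diameter, 160 mm long.
Not all that is in view belongs to the job. Leave any red look-alike of the part that bears packer5_c alone.

How it is judged:
By the outcome, as a careful person would: the job done as asked, in the order asked, and still so for the second after the job is handed in, with the robot touching nothing.
It also fails if it takes over 67 s, if anything falls off the work surface, if the arm or the gripper's body presses on something with over 40 N, if the wrist force passes 120 N, or if a joint passes its speed limit or range.

## Working session

There is one attempt and no reset: what is moved stays moved. The work goes in short steps, Python scripts to look and compute and a shell command to move; the robot and the scene stay as the last step left them, time stands still between calls to the robot, and variables do not carry over. Pictures are saved under pics/ and viewed, at most 10 in all, crops included, and the job is handed in when it is done.

```bash
ls; mkdir -p pics; cat > h.py <<'E'
import numpy as np, cv2
from cell import robot
def snap(n,f):
    d=robot.get_image(n); cv2.imwrite('pics/'+f+'.png',d['color'][:,:,::-1]); np.savez('pics/'+f+'.npz',**{k:np.array(d[k]) for k in d}); return d
def load(f): return dict(np.load('pics/'+f+'.npz'))
def ray(d,u,v):
    r=np.array(d['rotation'])@np.linalg.inv(d['intrinsics'])@[u,v,1.]; return np.array(d['position']),r
def onz(d,u,v,z):
    p,r=ray(d,u,v); return p+r*(z-p[2])/r[2]
def proj(d,P):
    c=np.array(d['rotation']).T@(np.array(P,float)-d['position']); q=d['intrinsics']@c; return q[:2]/q[2]
E
python3 - <<'E'
from h import *
a=snap('scene','scene0');b=snap('side','side0');w=snap('wrist','wrist0')
for d in(a,b,w): print(d['position'],np.round(d['rotation'],3).tolist(),d['intrinsics'][0][0])
s=robot.get_state();print(s,robot.hold_point_z)
E
```

```text
pics
[1157.72922806 -558.33619062 1516.11137348] [0.869, 0.41, -0.116, -0.251] 514.2213381731862
[431.35220112 840.29013135 562.83465437] [-0.013, 0.856, -0.516, 0.021] 371.8068526195029
[548.9487992   83.56690972 374.40984892] [0.986, 0.0, -0.0, 0.164] 309.2325187169848
{'time': 0.15, 'qpos': array([-1.45923170e-05,  8.73309497e-02,  1.75313719e-01,  1.65976713e+00,
        1.89411403e-05,  1.57081303e+00]), 'joint_vel': array([-0.00167592, -0.00074969,  0.00249231,  0.00032878, -0.00039785,
       -0.00019971]), 'joint_efforts': array([-3.04631758e-03, -5.20762289e+01,  4.65044117e+01,  1.38444663e-02,
       -2.16874664e-04, -1.82086734e-05]), 'ee_pos': array([ 5.49838157e+02, -2.62518769e-03,  2.30746199e+02]), 'tool_rot': array([ 7.07117762e-01,  7.07095628e-01, -3.42628095e-04, -3.56020765e-04]), 'force': array([-0.69920947,  1.03514733,  0.19273735]), 'moment': array([-0.0329972 ,  0.06493412, -0.00472016]), 'gripper_force': 0.0, 'grip_width': 1.0007829578474805} 18.700000000000003
```

View pics/scene0.png

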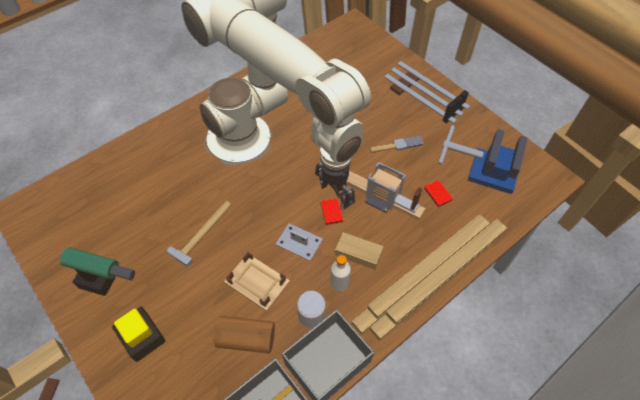

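View pics/side0.png

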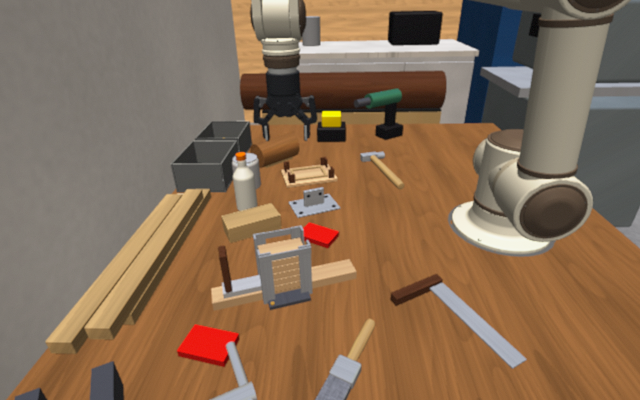

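The scene view shows the magazine at (385,187), its exit end of the board at (350,178) and the handle at (416,200). The shoe is at (300,240) and the tray at (257,280). Two loose red plates, at (332,211) and (438,192), are look-alikes. The packers in the chute are bare wood, so I'll leave the red plates alone. Next is one enlarged crop to confirm.

```bash
python3 - <<'E'
from h import *
a=cv2.imread('pics/scene0.png')[150:310,220:440]
a=cv2.resize(a,None,fx=3.6,fy=3.6,interpolation=cv2.INTER_CUBIC)
cv2.imwrite('pics/crop1.png',a)
d=load('scene0')
for n,u,v,z in [('apron',350,178,20),('rear',422,212,20),('red1',332,211,16),('red2',438,192,16),('shoe',300,240,5),('tray',257,280,12),('mag',387,172,92)]: print(n,onz(d,u,v,z).round(0))
E
```

```text
Traceback (most recent call last):
  File "h.py", line 9, in onz
    p,r=ray(d,u,v); return p+r*(z-p[2])/r[2]
        ~~~^^^^^^^
  File "h.py", line 7, in ray
    r=np.array(d['rotation'])@np.linalg.inv(d['intrinsics'])@[u,v,1.]; return np.array(d['position']),r
      ~~~~~~~~~~~~~~~~~~~~~~~^~~~~~~~~~~~~~~~~~~~~~~~~~~~~~~
ValueError: matmul: Input operand 1 has a mismatch in its core dimension 0, with gufunc signature (n?,k),(k,m?)->(n?,m?) (size 3 is different from 4)
```

View pics/crop1.png

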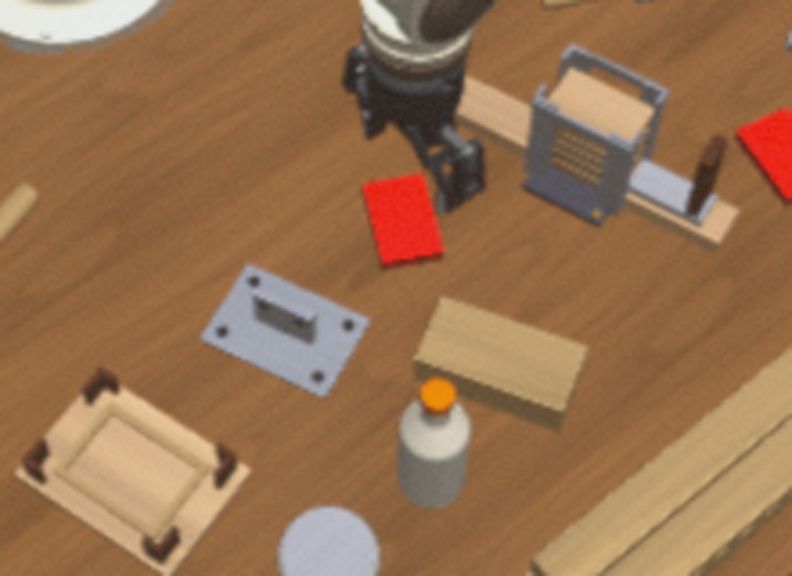

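View pics/wrist0.png

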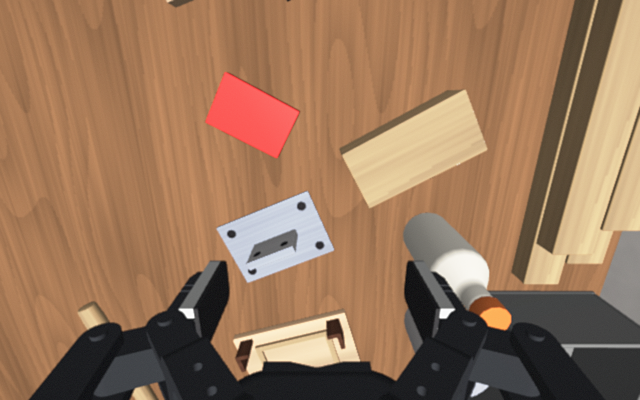

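The crop confirms wooden packers in the chute with the red plates lying loose. In the wrist view the shoe plate is at (275,237) with corners (217,228), (308,192), (333,251) and (247,282), and a red plate is at (252,115). Next I'll locate everything numerically.

```bash
python3 - <<'E'
s=open('h.py').read()
s=s.replace("import numpy as np, cv2","import numpy as np, cv2\nfrom scipy.spatial.transform import Rotation as Ro\nM=lambda d:Ro.from_quat(np.array(d['rotation'])).as_matrix()").replace("np.array(d['rotation'])@","M(d)@").replace("np.array(d['rotation']).T","M(d).T")
open('h.py','w').write(s)
E
python3 - <<'E'
from h import *
d=load('scene0'); w=load('wrist0')
c=lambda x,y:(220+(x+.5)/3.6-.5,150+(y+.5)/3.6-.5)
for n,x,y,z in [('rearcornerA',740,210,20),('rearcornerB',718,242,20),('apronedge',470,78,20),('handletop',713,143,125),('tray0',98,375,42),('tray1',33,460,42),('tray2',228,462,42),('tray3',162,540,42),('tb1',18,475,12),('tb2',168,574,12),('tb3',250,470,12),('p1',112,410,17),('p2',57,468,17),('p3',156,533,17),('p4',210,472,17),('packtopL',570,72,100),('R',655,118,100),('BL',540,105,100),('BR',632,147,100),('baseL',524,187,0),('baseR',602,222,0)]:
  print(n,onz(d,*c(x,y),z).round(0)[:2])
for u,v in [(217,228),(308,192),(333,251),(247,282)]: print('shoe',onz(w,u,v,5).round(1)[:2])
for u,v in [(246,263),(299,245)]: print('finbase?',onz(w,u,v,5).round(1)[:2])
for u,v in [(225,72),(299,110),(278,158),(206,120)]: print('red',onz(w,u,v,16).round(1)[:2])
E
```

```text
rearcornerA [675. 310.]
rearcornerB [686. 268.]
apronedge [396. 213.]
handletop [643. 281.]
tray0 [ 442. -267.]
tray1 [ 473. -357.]
tray2 [ 581. -229.]
tray3 [ 603. -315.]
tb1 [ 463. -371.]
tb2 [ 619. -324.]
tb3 [ 588. -212.]
p1 [ 466. -273.]
p2 [ 481. -342.]
p3 [ 585. -311.]
p4 [ 569. -241.]
packtopL [491. 249.]
R [580. 274.]
BL [501. 201.]
BR [590. 235.]
baseL [517. 178.]
baseR [594. 209.]
shoe [419.3 -82.4]
shoe [538.4 -33. ]
shoe [ 571.2 -115.8]
shoe [ 452.6 -164.2]
finbase? [ 453.4 -134.2]
finbase? [ 525.9 -106.9]
red [450.7 105.4]
red [529.5  66.2]
red [503.9  12.2]
red [424.5  55.3]
```

```bash
python3 -m inch '[[[30,90,0],0.12,0],[[60,180,0],0.24,0],[[80,230,0],0.37,0],[[80,250,0],0.49,0],[[80,260,0],0.61,0],[[80,265,0],0.73,0],[[80,270,0],0.85,0],[[80,270,0],0.97,0]]'
python3 -m inch '[[[0,0,0],0.12,0],[[0,0,0],0.24,0],[[0,0,0],0.36,0],[[0,0,0],0.48,0],[[0,0,0],0.6,0],[[0,0,0],0.72,0],[[0,0,0],0.84,0],[[0,0,0],0.9,0]]'
python3 - <<'E'
from h import *
snap('wrist','w1');snap('scene','s1');s=robot.get_state();print(s['qpos'])
E
```

```text
time: 0.82
ee_pos: [629.9, 275.7, 228.4]
tool_rot: [0.291, 0.957, -0.0, -0.001]
force: [0.2, -0.5, -0.7]
grip_width: 0.999
gripper_force: 0.0
time: 1.48
ee_pos: [629.9, 270.0, 230.8]
tool_rot: [-0.152, 0.988, -0.0, -0.0]
force: [-0.6, -0.0, 0.4]
grip_width: 0.999
gripper_force: 0.0
[4.04904200e-01 4.42129607e-01 6.06361441e-01 1.73576711e+00
 3.02037011e-05 1.04806916e-01]
```

View pics/w1.png

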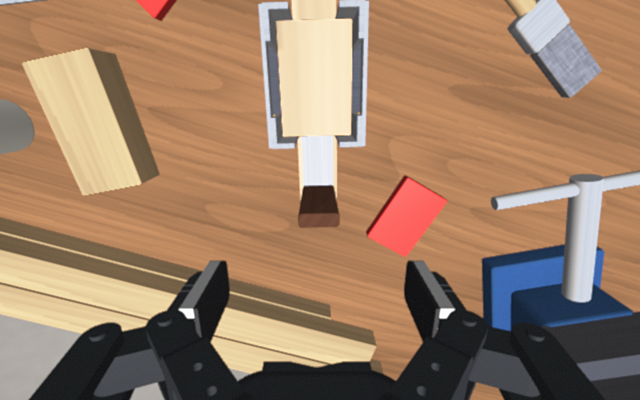

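The wrist view shows the chute straight ahead, spanning columns 262–366. The handle's top face covers columns 299–339 and rows 213–226, and the red plate at (405,215) is lower and off to the side.

```bash
python3 - <<'E'
from h import *
w=load('w1')
H=[onz(w,u,v,125)[:2] for u,v in [(299,213),(339,213),(339,226),(299,226)]];print(np.round(H,1),np.mean(H,0))
P=[onz(w,u,v,100)[:2] for u,v in [(278,22),(355,20),(351,134),(282,136)]];print(np.round(P,1),np.mean(P,0))
C=[onz(w,u,v,125)[:2] for u,v in [(262,4),(368,1),(365,146),(270,147)]];print(np.round(C,1),np.mean(C,0))
for u,v in [(407,177),(447,200),(405,256),(367,235)]: print(onz(w,u,v,16)[:2].round())
d=load('s1'); print(Ro.from_quat([-0.152,.988,0,0]).as_matrix().round(3).tolist())
E
```

```text
[[647.1 259.9]
 [636.6 292.9]
 [648.2 296.9]
 [658.8 263.4]] [647.69189986 278.28825296]
[[507.7 200. ]
 [488.2 257.1]
 [572.  283.7]
 [591.9 226.6]] [539.95721581 241.83031774]
[[504.1 190.4]
 [480.  260.6]
 [575.5 294.1]
 [599.4 221.4]] [539.75303907 241.6264155 ]
[606. 376.]
[619. 435.]
[706. 416.]
[692. 358.]
[[-0.954, -0.301, 0.0], [-0.301, 0.954, 0.0], [-0.0, 0.0, -1.0]]
```

```bash
python3 -m inch '[[[18,8.5,-30],0.01,0],[[18,8.5,-65],0.01,0],[[18,8.5,-100],0.01,0],[[18,8.5,-125],0.01,0.2],[[18,8.5,-143],0.01,0.4],[[18,8.5,-143],0.01,1],[[18,8.5,-143],0.01,1],[[18,8.5,-143],0.01,1]]' 30
python3 -m inch '[[[0,0,0],0,1],[[0,0,0],0,1],[[0,0,0],0,1],[[0,0,0],0,1]]'
```

```text
time: 2.25
ee_pos: [647.8, 277.6, 88.4]
tool_rot: [-0.153, 0.988, -0.001, -0.001]
force: [-0.4, -5.8, -9.4]
grip_width: 0.415
gripper_force: 35.9
time: 2.58
ee_pos: [647.8, 277.6, 88.4]
tool_rot: [-0.153, 0.988, -0.001, -0.001]
force: [-0.2, -5.1, -10.8]
grip_width: 0.418
gripper_force: 35.8
```

```bash
python3 -m inch '[[[-6,-2,0],0,1],[[-12,-4,0],0,1],[[-18,-6,0],0,1],[[-24,-8,0],0,1],[[-30,-10,0],0,1],[[-36,-12,0],0,1],[[-42,-13.8,0],0,1],[[-46,-15,0],0,1]]'
python3 -m inch '[[[-1,-0.4,0],0,1],[[-2,-0.7,0],0,1],[[-2,-0.7,0],0,1]]'
python3 - <<'E'
from h import *
snap('wrist','w2');snap('side','sd2');a=snap('scene','s2')
im=np.hstack([cv2.resize(load('w2')['color'],(480,300))[:,:,::-1],cv2.resize(load('sd2')['color'][200:360,180:380],(320,256))[:,:,::-1].copy() if 0 else cv2.resize(load('sd2')['color'][200:360,190:390],(320,300))[:,:,::-1]])
cv2.imwrite('pics/m2.png',im)
E
```

```text
time: 3.25
ee_pos: [603.1, 262.3, 88.4]
tool_rot: [-0.153, 0.988, -0.001, 0.001]
force: [11.1, -7.6, -14.8]
grip_width: 0.415
gripper_force: 35.6
time: 3.5
ee_pos: [601.3, 261.6, 88.4]
tool_rot: [-0.153, 0.988, -0.001, 0.001]
force: [9.2, -6.0, -15.5]
grip_width: 0.411
gripper_force: 35.6
```

View pics/m2.png

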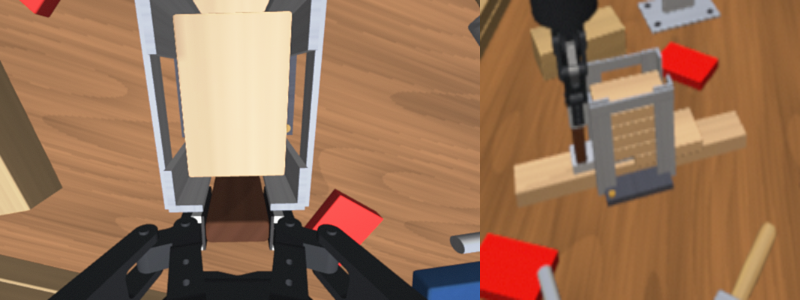

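The packer now sticks out on the apron (crop right, around (690,135)), and the chute is still full.

```bash
python3 -m inch '[[[-1,-0.4,0],0,1],[[-1,-0.4,0],0,1],[[-1,-0.4,0],0,0],[[-1,-0.4,0],0,0],[[-1,-0.4,0],0,0],[[0,0,35],0,0],[[0,0,75],0,0],[[0,0,110],0,0]]'
python3 -m inch '[[[-35,-10,20],0,0.2],[[-70,-20,20],0,0.2],[[-105,-32,0],0,0.2],[[-140,-44,-20],0,0.2],[[-160,-50,-40],0,0.2],[[-160,-50,-40],0,0.2]]'
python3 - <<'E'
from h import *
snap('wrist','w3')
E
```

```text
time: 4.32
ee_pos: [599.6, 263.1, 201.3]
tool_rot: [-0.154, 0.988, 0.0, 0.001]
force: [0.5, 0.3, 1.1]
grip_width: 1.004
gripper_force: 0.0
time: 4.82
ee_pos: [434.7, 211.0, 155.0]
tool_rot: [-0.154, 0.988, -0.001, -0.003]
force: [-0.1, -0.2, -1.1]
grip_width: 0.801
gripper_force: 0.0
```

View pics/w3.png

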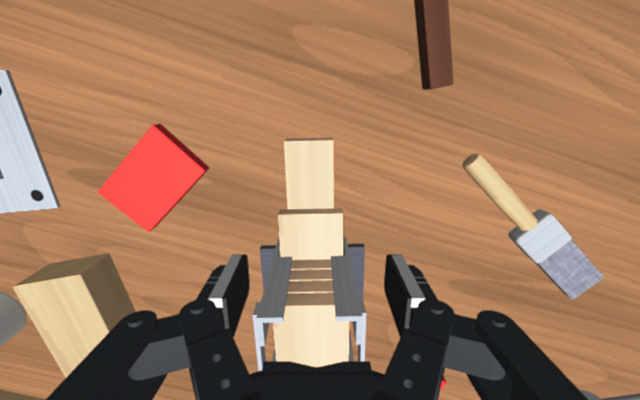

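The bottom packer sticks out. Its front top edge runs from (278,212) to (343,212), and the apron is visible beyond it.

```bash
python3 - <<'E'
from h import *
w=load('w3')
a,b=onz(w,278,212.5,36),onz(w,343,212.5,36);print(a,b,(a+b)/2,np.degrees(np.arctan2(b[0]-a[0],-(b[1]-a[1]))))
c,d=onz(w,284,140,20),onz(w,333,140,20);print(c,d,(c+d)/2)
ux=np.array([.95,.312])
for p in ((a+b)/2,(c+d)/2): print((p[:2]-[540,242])@ux,(p[:2]-[540,242])@[-.312,.95])
s=robot.get_state();print((s['ee_pos'][:2]-[540,242])@ux,(s['ee_pos'][:2]-[540,242])@[-.312,.95])
# post fronts top at z=125
for u,v in [(258,317),(362,317)]: print((onz(w,u,v,125)[:2]-[540,242])@ux)
E
```

```text
[461.83705284 183.22564138  36.        ] [443.72450323 239.62511747  36.        ] [452.78077803 211.42537943  36.        ] -162.19570951308395
[399.7286509  169.58526829  20.        ] [386.32632846 211.34100829  20.        ] [393.02748968 190.46313829  20.        ]
-92.39754248744735 -1.8334922903646906
-155.70338565536667 -3.104595404664332
-106.72129269960135 3.5836953215759975
-50.51850335489621
-50.07194819600104
```

```bash
python3 -m inch '[[[10,-2,0],0.01,0],[[10,-2,-35],0.01,0],[[10,-2,-70],0.01,0],[[10,-2,-100],0.01,0],[[10,-2,-120],0.01,0],[[10,-2,-134],0.01,0],[[10,-2,-145],0.01,0],[[10,-2,-147],0.01,0]]' 30
python3 -m inch '[[[0,0,0],0,1],[[0,0,0],0,1],[[0,0,0],0,1],[[0,0,0],0,1],[[0,0,0],0,1]]'
```

```text
time: 5.53
ee_pos: [451.2, 211.0, 10.5]
tool_rot: [-0.159, 0.987, -0.0, -0.0]
force: [-0.5, -0.4, -0.2]
grip_width: 1.001
gripper_force: 0.0
time: 5.95
ee_pos: [451.3, 211.3, 13.0]
tool_rot: [-0.159, 0.987, 0.0, 0.002]
force: [1.4, -1.9, 6.3]
grip_width: 0.692
gripper_force: 32.7
```

```bash
python3 -m inch '[[[-6,-2,0],0,1],[[-14,-4.5,0],0,1],[[-22,-7,0],0,1],[[-30,-10,0],0,1],[[-38,-12.5,0],0,1],[[-46,-15,0],0,1],[[-53,-17,0],0,1],[[-56,-18,0],0,1]]'
python3 -m inch '[[[0,0,0],0,1],[[0,0,0],0,1],[[0,0,0],0,0],[[0,0,0],0,0],[[0,0,0],0,0],[[0,0,60],0,0],[[-12,-4,95],0,0],[[-24,-8,130],0,0]]'
python3 - <<'E'
from h import *
snap('wrist','w4')
E
```

```text
time: 6.62
ee_pos: [394.7, 193.3, 12.9]
tool_rot: [-0.159, 0.987, 0.001, 0.002]
force: [2.3, 1.2, 4.2]
grip_width: 0.69
gripper_force: 32.7
time: 7.28
ee_pos: [371.9, 185.3, 134.0]
tool_rot: [-0.159, 0.987, -0.0, -0.001]
force: [1.9, -0.3, -0.8]
grip_width: 0.999
gripper_force: 0.0
```

View pics/w4.png

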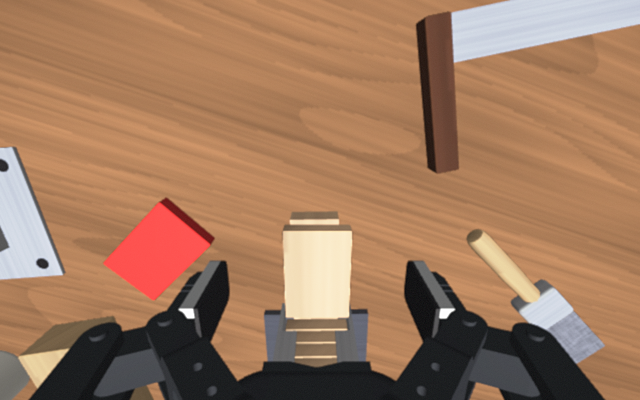

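The packer is lying out on the apron, with its front edge from (284,231) to (352,229) and its rear edge at row 319.

```bash
python3 - <<'E'
from h import *
w=load('w4'); ux=np.array([.95,.312]);uy=np.array([-.312,.95])
q=[onz(w,u,v,36)[:2] for u,v in [(283.5,231),(352,229),(350.5,318),(285,319)]]
for p in q: print(p.round(1),((p-[540,242])@ux).round(1),((p-[540,242])@uy).round(1))
print('c',np.mean(q,0))
for u,v in [(165,198),(214,240),(152,300),(104,262)]: p=onz(w,u,v,16)[:2]; print('red',p.round(),((p-[540,242])@ux).round(1),((p-[540,242])@uy).round(1))
s=robot.get_state();print(s['ee_pos'],s['tool_rot'])
E
```

```text
[406.  167.2] -150.6 -29.2
[385.8 222.3] -152.6 29.4
[473.  253.3] -60.2 31.6
[493.7 194.4] -58.8 -30.7
c [439.62906509 209.29769812]
red [418.  58.] -173.4 -136.4
red [445. 109.] -132.0 -97.0
red [530.  64.] -65.0 -166.4
red [501.  13.] -108.3 -205.2
[372.40096953 185.81857723 142.21836662] [-0.158892    0.9872897   0.00111893  0.0033363 ]
```

```bash
python3 -m inch '[[[36,12,0],0,0],[[69.5,24.5,0],0,0],[[69.5,24.5,-35],0,0],[[69.5,24.5,-70],0,0],[[69.5,24.5,-100],0,0],[[69.5,24.5,-113],0,0],[[69.5,24.5,-118],0,0],[[69.5,24.5,-118],0,0]]' 40
python3 -m inch '[[[0,0,0],0,1],[[0,0,0],0,1],[[0,0,0],0,1],[[0,0,0],0,1],[[0,0,0],0,1],[[0,0,6],0,1],[[0,0,15],0,1],[[0,0,15],0,1]]'
python3 - <<'E'
from h import *
snap('wrist','w5')
print(robot.get_state()['ee_pos'])
E
```

```text
time: 8.0
ee_pos: [441.2, 209.8, 13.8]
tool_rot: [-0.159, 0.987, -0.0, -0.001]
force: [-0.3, 0.1, -0.5]
grip_width: 1.001
gripper_force: 0.0
time: 8.67
ee_pos: [443.0, 210.6, 32.4]
tool_rot: [-0.159, 0.987, 0.0, 0.001]
force: [-0.9, 0.3, 0.2]
grip_width: 0.697
gripper_force: 43.1
[442.80525145 210.49282999  31.5377745 ]
```

View pics/w5.png

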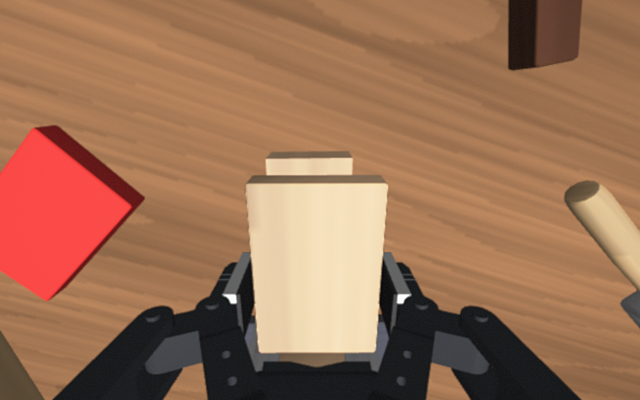

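The packer is held level and centred between the pads at about (317,265), but the grip is too low to clear the tray lips. I'll set it back on the apron and regrip 9 mm higher.

```bash
python3 -m inch '[[[0,0,-8],0,1],[[0,0,-14],0,1],[[0,0,-15],0,1],[[0,0,-15],0,0.2],[[0,0,-15],0,0.2],[[0,0,-15],0,0.1],[[0,0,-6],0,0.1],[[0,0,-6],0,0.1]]' 40
python3 -m inch '[[[0,0,0],0,1],[[0,0,0],0,1],[[0,0,0],0,1],[[0,0,0],0,1],[[0,0,0],0,1]]'
python3 -m inch '[[[0,0,8],0,1],[[0,0,30],0,1],[[0,0,65],0,1],[[0,0,100],0,1],[[0,0,100],0,1],[[0,0,100],0,1]]'
python3 - <<'E'
from h import *
w=snap('wrist','w6'); s=robot.get_state();print(s['ee_pos'],s['tool_rot'])
m=cv2.inRange(cv2.cvtColor(w['color'],cv2.COLOR_RGB2HSV),(8,20,150),(30,140,255))
n,l,st,c=cv2.connectedComponentsWithStats(m);print([ (x.tolist(),y.round().tolist()) for x,y in zip(st,c) if x[4]>2000])
E
```

```text
time: 9.38
ee_pos: [442.4, 210.3, 25.2]
tool_rot: [-0.159, 0.987, 0.0, 0.0]
force: [0.1, -0.5, -0.1]
grip_width: 0.901
gripper_force: 0.0
time: 9.8
ee_pos: [442.3, 210.3, 24.7]
tool_rot: [-0.159, 0.987, 0.0, 0.0]
force: [-1.2, 0.2, 5.3]
grip_width: 0.685
gripper_force: 42.9
time: 10.3
ee_pos: [443.1, 210.7, 126.4]
tool_rot: [-0.159, 0.987, 0.001, 0.002]
force: [0.1, -0.5, -0.8]
grip_width: 0.683
gripper_force: 43.3
[442.3405241  210.31171828 124.59156848] [-1.58947722e-01  9.87286807e-01  1.85447939e-04  5.90274421e-04]
[([0, 0, 640, 400, 70647], [307.0, 272.0]), ([0, 0, 640, 400, 174715], [338.0, 161.0]), ([0, 282, 96, 118, 8602], [39.0, 343.0])]
```

View pics/w6.png

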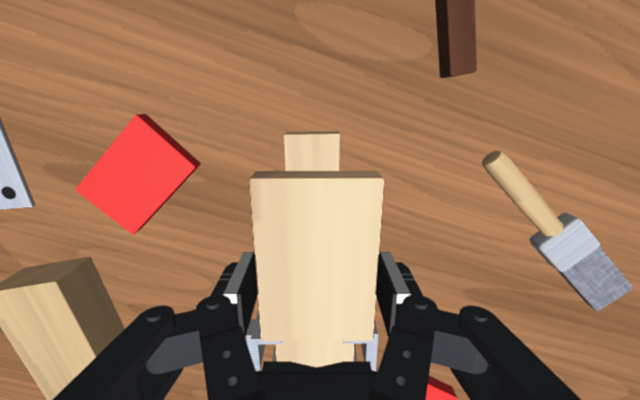

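The packer is gripped, with its top-face corners at (250,178), (383,178), (373,340) and (260,340). That was the last picture I may view, so from here I'll use masks only.

```bash
python3 -m inch '[[[0,-5,35],0,1],[[8,-20,68],0,1],[[18,-45,95],0,1],[[30,-80,110],0,1],[[42,-118,120],0,1],[[54,-156,125],0,1],[[66,-194,125],0,1],[[78,-232,125],0,1]]'
python3 -m inch '[[[12,-37,0],0,1],[[24,-75,0],0,1],[[36,-113,0],0,1],[[48,-150,0],0,1],[[60,-185,0],0,1],[[70,-215,0],0,1],[[78,-238,0],0,1],[[80,-245,0],0,1]]'
python3 -m inch '[[[0,0,0],0,1],[[0,0,0],0,1],[[0,0,0],0,1]]'
python3 - <<'E'
from h import *
w6=load('w6')
q=[onz(w6,u,v,136)[:2] for u,v in [(250,178),(383,178),(373,340),(260,340)]];print('held off',np.mean(q,0)-[442.3,210.3],np.round(q,1).tolist())
w=snap('wrist','w7'); s=robot.get_state();print(s['ee_pos'],s['tool_rot'])
hsv=cv2.cvtColor(w['color'],cv2.COLOR_RGB2HSV)
for P in [(525,-292,12),(450,-267,30),(463,-371,12),(619,-324,12),(588,-212,12)]: print(P,proj(w,P).round())
m=(hsv[...,2]<90).astype(np.uint8); m[230:]=0
n,l,st,c=cv2.connectedComponentsWithStats(m)
for x,y in zip(st,c):
  if x[4]>60: print(x.tolist(),y.round(1).tolist())
E
```

```text
time: 11.02
ee_pos: [520.0, -23.7, 248.0]
tool_rot: [-0.159, 0.987, 0.0, -0.001]
force: [1.6, 0.3, -0.7]
grip_width: 0.686
gripper_force: 43.5
time: 11.68
ee_pos: [600.1, -270.1, 245.7]
tool_rot: [-0.158, 0.987, 0.001, -0.002]
force: [-0.0, 0.3, -1.3]
grip_width: 0.686
gripper_force: 43.5
time: 11.93
ee_pos: [599.8, -265.6, 248.8]
tool_rot: [-0.159, 0.987, 0.0, -0.0]
force: [0.3, 0.9, -0.9]
grip_width: 0.686
gripper_force: 43.5
held off [-2.38264787 -0.3168144 ] [[406.0, 167.4], [387.3, 223.9], [473.5, 253.5], [492.8, 195.1]]
[ 599.86000528 -265.50525883  249.22090853] [-1.59523545e-01  9.87194111e-01  1.59110865e-04 -3.43714719e-05]
(525, -292, 12) [315.  98.]
(450, -267, 30) [360.  35.]
(463, -371, 12) [263.  17.]
(619, -324, 12) [267. 165.]
(588, -212, 12) [359. 169.]
[0, 0, 640, 400, 252397] [319.8, 200.2]
[266, 21, 26, 21, 169] [277.4, 28.8]
[345, 23, 26, 22, 171] [358.6, 31.5]
[499, 76, 9, 10, 67] [503.0, 80.4]
[164, 91, 77, 125, 654] [203.5, 152.9]
[469, 102, 24, 55, 1029] [480.7, 127.3]
[268, 146, 23, 16, 120] [277.9, 155.5]
[338, 148, 24, 15, 121] [350.0, 158.0]
[548, 159, 27, 33, 121] [560.6, 174.3]
[0, 212, 104, 18, 926] [46.9, 223.5]
```

```bash
cat > tray.py <<'E'
from h import *
import sys
w=load(sys.argv[1]); c0=np.array([525,-292.]);
hsv=cv2.cvtColor(w['color'],cv2.COLOR_RGB2HSV)
for yaw in (17.,):
  y=np.radians(yaw);ux=np.array([np.cos(y),np.sin(y)]);uy=np.array([-ux[1],ux[0]])
  def prof(a,b,z=12,n=400):   # sample V along line a->b in tray frame
    t=np.linspace(0,1,n);pts=[proj(w,[*(c0+ux*(a[0]+(b[0]-a[0])*k)+uy*(a[1]+(b[1]-a[1])*k)),z]) for k in t]
    p=np.float32(pts)[None];g=cv2.remap(cv2.GaussianBlur(hsv[...,2],(3,3),0).astype(np.float32),p[...,0],p[...,1],cv2.INTER_LINEAR)[0];return t,g
  for nm,f in [('x-',lambda s:((-115,s),(-60,s))),('x+',lambda s:((115,s),(60,s))),('y-',lambda s:((s,-90),(s,-40))),('y+',lambda s:((s,90),(s,40)))]:
    out=[]
    for s in (-40,-20,0,20,40) if nm[0]=='y' else (-24,-12,0,12,24):
      a,b=f(s);t,g=prof(a,b);d=np.gradient(g);k=np.argmax(d);i=0 if nm[0]=='x' else 1
      out.append((s,round(a[i]+(b[i]-a[i])*t[k],1),round(float(d[k]),1)))
    print(nm,out)
E
python3 tray.py w7
```

```text
x- [(-24, np.float64(-99.6), 25.3), (-12, np.float64(-100.0), 25.4), (0, np.float64(-100.1), 26.0), (12, np.float64(-100.5), 25.6), (24, np.float64(-100.5), 26.1)]
x+ [(-24, np.float64(84.9), 3.1), (-12, np.float64(84.7), 2.8), (0, np.float64(85.6), 4.2), (12, np.float64(85.2), 4.9), (24, np.float64(84.3), 4.6)]
y- [(-40, np.float64(-57.4), 5.0), (-20, np.float64(-59.7), 3.0), (0, np.float64(-57.8), 2.8), (20, np.float64(-57.8), 4.1), (40, np.float64(-59.2), 3.2)]
y+ [(-40, np.float64(61.8), 5.0), (-20, np.float64(60.9), 5.0), (0, np.float64(61.7), 4.2), (20, np.float64(61.3), 4.3), (40, np.float64(61.2), 4.5)]
```

```bash
python3 -m inch '[[[-36,-12,-10],-0.02,1],[[-38,-12.5,-45],-0.02,1],[[-38,-12.5,-60],-0.02,1],[[-38,-12.5,-60],-0.02,1],[[-38,-12.5,-60],-0.02,1]]'
python3 - <<'E'
from h import *
w=snap('wrist','w8'); s=robot.get_state();print(s['ee_pos'],s['tool_rot'])
E
python3 tray.py w8
```

```text
time: 12.4
ee_pos: [561.7, -278.2, 189.5]
tool_rot: [-0.15, 0.989, 0.0, -0.0]
force: [0.6, 0.1, 0.4]
grip_width: 0.687
gripper_force: 43.5
[ 562.30927756 -278.54851785  190.59706997] [-1.49602942e-01  9.88745920e-01 -3.46848459e-04  5.87709954e-04]
x- [(-24, np.float64(-86.5), 5.4), (-12, np.float64(-86.5), 4.5), (0, np.float64(-85.6), 4.1), (12, np.float64(-85.8), 5.5), (24, np.float64(-85.8), 6.5)]
x+ [(-24, np.float64(85.6), 0.1), (-12, np.float64(106.2), 0.1), (0, np.float64(61.5), 0.1), (12, np.float64(87.3), 0.1), (24, np.float64(79.0), 0.1)]
y- [(-40, np.float64(-57.5), 5.0), (-20, np.float64(-57.8), 3.8), (0, np.float64(-58.3), 4.5), (20, np.float64(-58.4), 4.7), (40, np.float64(-58.3), 0.8)]
y+ [(-40, np.float64(62.2), 5.1), (-20, np.float64(61.6), 5.1), (0, np.float64(61.8), 4.8), (20, np.float64(61.9), 3.8), (40, np.float64(73.8), 1.4)]
```

```bash
python3 -m inch '[[[-35.7,-11.4,0],-0.012,1],[[-35.7,-11.4,-35],-0.012,1],[[-35.7,-11.4,-70],-0.012,1],[[-35.7,-11.4,-105],-0.012,1],[[-35.7,-11.4,-130],-0.012,1],[[-35.7,-11.4,-145],-0.012,1],[[-35.7,-11.4,-150],-0.012,1],[[-35.7,-11.4,-150],-0.012,1]]'
python3 - <<'E'
from h import *
a=snap('scene','s9');b=snap('side','sd9')
s=robot.get_state();print(s['ee_pos'],s['tool_rot'])
E
```

```text
time: 13.12
ee_pos: [526.8, -290.5, 39.5]
tool_rot: [-0.143, 0.99, 0.0, 0.0]
force: [-0.9, -0.6, -0.2]
grip_width: 0.686
gripper_force: 43.5
[ 527.57656245 -291.10730182   41.30277936] [-1.43332074e-01  9.89673666e-01 -8.43381908e-04  1.11329464e-03]
```

```bash
python3 -m inch '[[[-0.5,1,-6],0,1],[[-0.5,1,-12],0,1],[[-0.5,1,-17],0,1],[[-0.5,1,-20],0,1],[[-0.5,1,-22],0,1],[[-0.5,1,-23],0,1],[[-0.5,1,-23],0,1]]'; python3 -c "
from h import *
for i in range(1):
  s=robot.get_state();print(s['ee_pos'],s['force'],s['moment'])"
```

```text
time: 13.8
ee_pos: [525.8, -289.7, 16.7]
tool_rot: [-0.143, 0.99, -0.0, 0.0]
force: [-2.7, 0.9, 5.0]
grip_width: 0.686
gripper_force: 44.0
[ 525.8031338  -289.73847351   16.73513077] [-2.66133484  0.92475215  5.01722282] [0.32660386 0.4788349  0.02059316]
```

```bash
python3 -m inch '[[[0,0,0],0,0.2],[[0,0,0],0,0.1],[[0,0,0],0,0],[[0,0,3],0,0],[[0,0,30],0,0],[[0,0,65],0,0],[[10,3,100],0,0],[[20,6,135],0,0]]'
python3 -m inch '[[[25,8,35],0,0],[[50,16,50],0,0],[[50,16,50],0,0],[[50,16,50],0,0]]'
cat > top.py <<'E'
from h import *
import sys
w=load(sys.argv[1]); c0=np.array([524,-290.4]); y=np.radians(16.4);ux=np.array([np.cos(y),np.sin(y)]);uy=np.array([-ux[1],ux[0]])
g=cv2.GaussianBlur(cv2.cvtColor(w['color'],cv2.COLOR_RGB2GRAY),(3,3),0).astype(np.float32)
def prof(f,vals,z):
  p=np.float32([proj(w,[*(c0+ux*f(k)[0]+uy*f(k)[1]),z]) for k in vals])[None]
  return cv2.remap(g,p[...,0],p[...,1],cv2.INTER_LINEAR)[0]
z=float(sys.argv[2]) if len(sys.argv)>2 else 28
for nm,mk,lo,hi in [('x-',lambda s:(lambda k:(k,s)),-62,-36),('x+',lambda s:(lambda k:(k,s)),36,62),('y-',lambda s:(lambda k:(s,k)),-46,-22),('y+',lambda s:(lambda k:(s,k)),22,46)]:
  o=[]
  for s in (-20,0,20):
    v=np.arange(lo,hi,.25);d=np.gradient(prof(mk(s),v,z));ks=[k for k in range(1,len(d)-1) if abs(d[k])>1.2 and abs(d[k])>=abs(d[k-1]) and abs(d[k])>abs(d[k+1])]
    o.append([(float(v[k]),round(float(d[k]),1)) for k in ks])
  print(nm,o)
E
python3 - <<'E'
from h import *
w=snap('wrist','w10'); s=robot.get_state();print(s['ee_pos'],proj(w,(524,-290.4,28)))
E
python3 top.py w10
```

```text
time: 14.47
ee_pos: [545.5, -283.7, 152.9]
tool_rot: [-0.143, 0.99, 0.0, -0.0]
force: [0.8, -0.2, 0.7]
grip_width: 1.0
gripper_force: 0.0
time: 14.8
ee_pos: [597.1, -267.4, 201.6]
tool_rot: [-0.144, 0.99, -0.0, 0.001]
force: [-0.7, -0.3, 0.0]
grip_width: 1.001
gripper_force: 0.0
[ 595.90902276 -267.61111658  200.45404936] [315.105052   101.74752587]
x- [[(-48.75, -3.6), (-46.25, 4.8)], [(-55.5, -2.5), (-54.75, -2.2), (-48.75, -1.8), (-47.0, 4.5), (-46.25, 3.3)], [(-54.5, -1.8), (-53.75, -1.2), (-47.25, 4.2), (-46.25, 3.3)]]
x+ [[(44.0, -4.1), (45.0, -3.8), (45.75, 2.0), (46.75, 3.9)], [(43.5, -3.5), (44.75, -5.8), (47.0, 3.0), (53.0, 2.5), (54.25, 1.6)], [(43.5, -4.2), (44.75, -6.2), (47.0, 3.8), (53.0, 2.1), (54.25, 1.6)]]
y- [[(-39.75, -1.9), (-38.75, -1.3), (-33.0, -2.5), (-29.5, 2.1), (-28.25, 3.3)], [(-39.75, -1.6), (-34.0, -1.7), (-32.75, -1.3), (-31.0, 2.1), (-28.25, 1.3), (-27.75, 1.2)], [(-39.5, -1.5), (-33.5, -2.0), (-31.5, 4.2), (-30.5, 3.0)]]
y+ [[(30.25, -5.8), (31.0, -1.9), (31.75, 3.5), (32.25, 3.3), (33.0, 2.7), (39.5, 2.7)], [(28.75, -1.6), (30.25, -3.1), (30.75, -3.0), (32.5, 1.5), (33.0, 1.6), (33.75, 1.5), (39.75, 2.2), (40.75, 1.3)], [(30.25, -3.6), (31.5, -4.8), (33.5, 2.0), (39.5, 2.0), (40.5, 1.5)]]
```

```bash
python3 -m inch '[[[0,30,20],0.1,0],[[-5,70,20],0.1,0],[[-15,110,20],0.1,0],[[-25,150,20],0.1,0],[[-35,180,15],0.1,0],[[-41,193,10],0.1,0],[[-41,193,10],0.1,0],[[-41,193,10],0.1,0]]'
python3 - <<'E'
from h import *
w=snap('wrist','w11'); s=robot.get_state();print(s['ee_pos'],s['tool_rot'])
hsv=cv2.cvtColor(w['color'],cv2.COLOR_RGB2HSV); print(proj(w,(495,-99,5)))
m=((hsv[...,1]<70)&(hsv[...,2]>110)).astype(np.uint8); m=cv2.morphologyEx(m,cv2.MORPH_OPEN,np.ones((3,3)))
u,v=proj(w,(470,-85,5)).astype(int)
n,l,st,c=cv2.connectedComponentsWithStats(m); k=l[v,u]; print(k,st[k],c[k])
cn=max(cv2.findContours((l==k).astype(np.uint8),0,2)[0],key=cv2.contourArea)
pts=np.float32([onz(w,*p[0],5)[:2] for p in cv2.convexHull(cn)])
print(cv2.minAreaRect(pts)); print(cv2.boxPoints(cv2.minAreaRect(pts)))
# dark fin
d=np.float32([onz(w,x,y,55)[:2] for y,x in zip(*np.where((hsv[...,2]<105)&(cv2.drawContours(np.zeros_like(m),[cv2.convexHull(cn)],-1,1,-1)>0)))]);print(len(d),d.mean(0) if len(d) else 0)
E
```

```text
time: 15.52
ee_pos: [553.7, -74.7, 210.4]
tool_rot: [-0.193, 0.981, 0.0, -0.001]
force: [-1.0, 0.5, 0.2]
grip_width: 0.998
gripper_force: 0.0
[554.17617817 -75.3359349  210.55331681] [-1.92298040e-01  9.81336461e-01 -2.24531564e-05 -4.61847331e-04]
[315.72984024 114.04701468]
8 [  272    48    89   126 10192] [316.68651884 109.54454474]
((494.91455078125, -97.75193786621094), (131.24685668945312, 91.42225646972656), 22.980457305908203)
[[ 416.6527   -81.28905]
 [ 452.34555 -165.45586]
 [ 573.1764  -114.21483]
 [ 537.4835   -30.04802]]
272 [ 484.66113  -103.099556]
```

```bash
python3 -m inch '[[[-36,-14,0],0.01,0.2],[[-59,-23,-25],0.01,0.4],[[-59,-23,-62],0.01,0.5],[[-59,-23,-100],0.01,0.5],[[-59,-23,-138],0.01,0.5],[[-59,-23,-170],0.01,0.5],[[-59,-23,-188],0.01,0.5],[[-59,-23,-194],0.01,0.5]]' 80
python3 -m inch '[[[0,0,0],0,0.7],[[0,0,0],0,1],[[0,0,0],0,1],[[0,0,0],0,1],[[0,0,0],0,1],[[0,0,0],0,1]]'; python3 -c "
from h import *
print(robot.get_state()['ee_pos'])"
```

```text
time: 16.23
ee_pos: [493.6, -98.7, 13.3]
tool_rot: [-0.196, 0.981, 0.001, -0.003]
force: [0.3, -0.4, -0.1]
grip_width: 0.502
gripper_force: 0.0
time: 16.73
ee_pos: [497.0, -98.4, 18.9]
tool_rot: [-0.197, 0.98, -0.001, 0.001]
force: [-1.1, -4.0, 6.8]
grip_width: 0.105
gripper_force: 79.6
[496.9627618  -98.38552264  18.86632049]
```

```bash
python3 -m inch '[[[0,0,5],0,1],[[0,0,20],0,1],[[0,0,45],0,1],[[0,0,75],0,1],[[0,0,100],0,1],[[0,0,110],0,1],[[0,0,110],0,1],[[0,0,110],0,1]]'
cat > held.py <<'E'
from h import *
import sys
w=snap('wrist',sys.argv[1]); s=robot.get_state();e=s['ee_pos'];print(e,s['tool_rot'],s['force'],s['grip_width'])
hsv=cv2.cvtColor(w['color'],cv2.COLOR_RGB2HSV); z=e[2]-17+5
m=((hsv[...,1]<70)&(hsv[...,2]>110)).astype(np.uint8); m=cv2.morphologyEx(m,cv2.MORPH_OPEN,np.ones((3,3)))
a=2*np.arctan2(-s['tool_rot'][0],s['tool_rot'][1]); ux=np.array([np.cos(a),np.sin(a)]);uy=np.array([-ux[1],ux[0]])
u,v=proj(w,[*(e[:2]-48*ux),z]).astype(int)
n,l,st,c=cv2.connectedComponentsWithStats(m); k=l[v,u]; print(k,(u,v),st[k])
cn=max(cv2.findContours((l==k).astype(np.uint8),0,2)[0],key=cv2.contourArea)
pts=np.float32([onz(w,*p[0],z)[:2]-e[:2] for p in cv2.convexHull(cn)])
L=pts@np.float32([ux,uy]).T
print('tool-frame extents',L.min(0),L.max(0)); print(L[np.argsort(L[:,0])][:12].round(1).tolist())
np.save('pics/held.npy',L)
E
python3 held.py w12
```

```text
time: 17.4
ee_pos: [495.7, -97.6, 126.2]
tool_rot: [-0.197, 0.98, 0.0, -0.0]
force: [-0.5, 0.5, -6.4]
grip_width: 0.105
gripper_force: 78.6
[495.18436772 -97.55123093 125.30093696] [-1.97330170e-01  9.80336417e-01  4.82028548e-04 -1.03949487e-03] [ 0.55351152 -0.12289637 -6.14368398] 0.10854473140476854
11 (np.int64(316), np.int64(167)) [  227   131   180   231 25349]
tool-frame extents [-66.45825  -45.019253] [81.06113 45.34499]
[[-66.5, 43.70000076293945], [-66.4000015258789, -43.400001525878906], [-66.0, 44.70000076293945], [-65.9000015258789, -44.5], [-63.0, 45.0], [-60.400001525878906, -45.0], [-43.29999923706055, -45.0], [-32.400001525878906, 45.20000076293945], [0.6000000238418579, -45.0], [21.799999237060547, -45.0], [28.700000762939453, 45.29999923706055], [28.700000762939453, -44.900001525878906]]
```

```bash
python3 tray.py w10
```

```text
x- [(-24, np.float64(-91.4), 31.6), (-12, np.float64(-91.3), 32.3), (0, np.float64(-91.2), 31.1), (12, np.float64(-91.2), 28.5), (24, np.float64(-91.0), 31.5)]
x+ [(-24, np.float64(83.8), 3.0), (-12, np.float64(84.0), 2.9), (0, np.float64(84.1), 3.2), (12, np.float64(84.3), 3.5), (24, np.float64(85.5), 3.8)]
y- [(-40, np.float64(-59.0), 4.4), (-20, np.float64(-58.4), 3.0), (0, np.float64(-58.9), 3.2), (20, np.float64(-59.3), 3.5), (40, np.float64(-58.5), 4.2)]
y+ [(-40, np.float64(61.9), 5.1), (-20, np.float64(62.1), 4.6), (0, np.float64(62.1), 4.2), (20, np.float64(61.8), 3.5), (40, np.float64(61.1), 4.4)]
```

```bash
python3 -m inch '[[[0,-30,30],-0.1,1],[[0,-65,50],-0.11,1],[[5,-100,50],-0.11,1],[[10,-135,50],-0.11,1],[[16,-165,50],-0.11,1],[[22,-185,45],-0.11,1],[[30,-192,40],-0.11,1],[[30,-192,40],-0.11,1]]'; python3 held.py w13
```

```text
time: 18.12
ee_pos: [525.6, -290.8, 162.9]
tool_rot: [-0.142, 0.99, 0.002, -0.002]
force: [-1.3, 0.5, -6.7]
grip_width: 0.106
gripper_force: 81.0
[ 525.2519278  -289.57981376  163.87389823] [-0.14268031  0.98976574  0.00161148 -0.00187628] [-0.56824517 -0.55612563 -5.00936582] 0.10525291116046713
2 (np.int64(318), np.int64(168)) [  227    92   180   271 27766]
tool-frame extents [-85.239624 -45.46992 ] [79.227264 43.78319 ]
[[-85.19999694824219, -3.0], [-85.19999694824219, 29.200000762939453], [-84.80000305175781, -10.600000381469727], [-84.80000305175781, 29.700000762939453], [-67.0999984741211, -44.400001525878906], [-66.5999984741211, -45.0], [-66.5999984741211, 43.29999923706055], [-61.70000076293945, -45.400001525878906], [-61.70000076293945, 43.79999923706055], [-50.5, 43.79999923706055], [-26.700000762939453, -45.5], [-8.300000190734863, 43.70000076293945]]
```

```bash
python3 -m inch '[[[0,-0.4,-30],0,1],[[0,-0.4,-60],0,1],[[0,-0.4,-85],0,1],[[0,-0.4,-95],0,1],[[0,-0.4,-97],0,1],[[0,-0.4,-97],0,1],[[0,-0.4,-97],0,1]]'; python3 held.py w14; python3 - <<'E'
from h import *
w=load('w14');s=robot.get_state();e=s['ee_pos'];a=np.radians(16.4);R=np.array([[np.cos(a),np.sin(a)],[-np.sin(a),np.cos(a)]])
hsv=cv2.cvtColor(w['color'],cv2.COLOR_RGB2HSV)
m=(hsv[...,2]<100).astype(np.uint8)
for sx,sy in [(-73,-53),(-73,53)]:
  P=e[:2]+R.T@[sx,sy]; u,v=proj(w,[*P,42]).astype(int); print('pred',u,v)
  r=m[max(0,v-45):v+45,max(0,u-45):u+45]; n,l,st,c=cv2.connectedComponentsWithStats(r)
  for k in range(1,n):
    if st[k,4]>40:
      ys,xs=np.where(l==k); L=np.array([R@(onz(w,x+max(0,u-45),y+max(0,v-45),42)[:2]-e[:2]) for x,y in zip(xs,ys)]); print(st[k].tolist(),L.min(0).round(1),L.max(0).round(1))
E
```

```text
time: 18.75
ee_pos: [526.6, -290.1, 71.9]
tool_rot: [-0.143, 0.99, -0.001, 0.001]
force: [-0.0, 0.2, -5.5]
grip_width: 0.106
gripper_force: 80.8
[ 526.77911455 -290.31985633   72.21086635] [-1.43275758e-01  9.89681790e-01 -8.29034320e-04  1.15082140e-03] [ 0.4336416  -0.33413747 -5.71409013] 0.10292275750426289
2 (np.int64(315), np.int64(168)) [  227    89   186   273 29765]
tool-frame extents [-86.70107 -44.37225] [79.4075  46.00768]
[[-86.69999694824219, 45.20000076293945], [-86.69999694824219, -6.800000190734863], [-86.19999694824219, -12.5], [-84.5, 45.900001525878906], [-83.0999984741211, 46.0], [-66.5999984741211, -43.70000076293945], [-60.20000076293945, -44.29999923706055], [-53.20000076293945, 46.0], [-43.099998474121094, -44.400001525878906], [-13.100000381469727, 46.0], [7.800000190734863, -44.400001525878906], [12.899999618530273, 46.0]]
pred 218 115
[49, 35, 41, 3, 74] [-78.7 -50.4] [-77.6 -28.9]
[53, 47, 14, 15, 181] [-72.4 -49. ] [-64.9 -42. ]
[75, 81, 15, 9, 116] [-53.9 -38.5] [-49.3 -30.3]
pred 413 116
[0, 34, 42, 12, 74] [-78.8  28. ] [-73.1  50.1]
[26, 46, 14, 15, 173] [-72.6  43. ] [-65.2  50. ]
[0, 80, 18, 10, 145] [-54.1  29.5] [-48.9  39.4]
```

```bash
python3 -m inch '[[[-0.7,-0.2,-5],0,1],[[-0.7,-0.2,-10],0,1],[[-0.7,-0.2,-14],0,1],[[-0.7,-0.2,-17],0,1],[[-0.7,-0.2,-17],0,1],[[-0.7,-0.2,-17],0,1]]'
python3 -m inch '[[[0,0,-2],0,1],[[0,0,-4],0,1],[[0,0,-4],0,1],[[0,0,-4],0,1]]'
```

```text
time: 19.3
ee_pos: [525.0, -290.3, 52.8]
tool_rot: [-0.143, 0.99, 0.0, -0.0]
force: [0.2, -0.6, -5.7]
grip_width: 0.106
gripper_force: 81.1
time: 19.63
ee_pos: [525.1, -290.3, 49.0]
tool_rot: [-0.143, 0.99, 0.0, -0.0]
force: [-0.9, 0.3, -5.4]
grip_width: 0.102
gripper_force: 81.1
```

```bash
python3 -m inch '[[[0,0,-1],0,1],[[0,0,-2],0,1],[[0,0,-2],0,1],[[0,0,-2],0,1]]'
python3 -m inch '[[[0,0,-1],0,1],[[0,0,-1.5],0,1],[[0,0,-1.5],0,1],[[0,0,-1.5],0,1]]'
```

```text
time: 19.97
ee_pos: [525.1, -290.3, 47.1]
tool_rot: [-0.143, 0.99, 0.0, 0.0]
force: [-1.1, 0.1, -6.0]
grip_width: 0.102
gripper_force: 81.4
time: 20.3
ee_pos: [525.2, -290.4, 46.9]
tool_rot: [-0.143, 0.99, -0.0, 0.0]
force: [-5.1, 2.5, 6.2]
grip_width: 0.107
gripper_force: 82.8
```

Contact came 28 mm above the height where I gripped the shoe, so the packer is home and the shoe is on it. Now I'll release and retreat.

```bash
python3 -m inch '[[[0,0,0],0,0.9],[[0,0,0],0,0.7],[[0,0,0],0,0.6],[[0,0,2],0,0.5],[[0,0,30],0,0.5],[[0,0,65],0,0.5],[[0,0,100],0,0.4],[[0,0,138],0,0.4]]'
python3 -m inch '[[[25,8,30],0,0.4],[[60,20,45],0,0.4],[[60,20,45],0,0.4],[[60,20,45],0,0.4]]'
python3 - <<'E'
from h import *
w=snap('wrist','w15');s=robot.get_state();print(s['ee_pos'],s['force'])
snap('scene','s15');snap('side','sd15')
hsv=cv2.cvtColor(w['color'],cv2.COLOR_RGB2HSV); c=np.array([523.9,-290.7]);a=np.radians(16.5);R=np.array([[np.cos(a),np.sin(a)],[-np.sin(a),np.cos(a)]])
m=((hsv[...,1]<70)&(hsv[...,2]>110)).astype(np.uint8); m=cv2.morphologyEx(m,cv2.MORPH_OPEN,np.ones((5,5)))
u,v=proj(w,[*(c+R.T@[-45,20]),33]).astype(int)
n,l,st,_=cv2.connectedComponentsWithStats(m);k=l[v,u];print(k,st[k])
cn=max(cv2.findContours((l==k).astype(np.uint8),0,2)[0],key=cv2.contourArea)
L=np.float32([R@(onz(w,*p[0],33)[:2]-c) for p in cv2.convexHull(cn)]);print(L.min(0),L.max(0),cv2.minAreaRect(L))
# chute / bystander change in scene and side views
for A,B in(('scene0','s15'),('side0','sd15')):
  d=cv2.absdiff(load(A)['color'],load(B)['color']).max(2); mm=cv2.morphologyEx((d>45).astype(np.uint8),cv2.MORPH_OPEN,np.ones((3,3)))
  n,l,st,_=cv2.connectedComponentsWithStats(mm);print(A,[x.tolist() for x in st[1:] if x[4]>12])
E
```

```text
time: 20.97
ee_pos: [524.8, -290.2, 184.8]
tool_rot: [-0.143, 0.99, 0.0, -0.0]
force: [0.6, 0.1, 0.6]
grip_width: 0.598
gripper_force: 0.0
time: 21.3
ee_pos: [587.0, -269.9, 228.7]
tool_rot: [-0.144, 0.99, -0.0, 0.001]
force: [-0.9, 1.8, -1.0]
grip_width: 0.599
gripper_force: 0.0
[ 585.7054998  -270.13126961  227.99757056] [ 0.04176706  0.5561619  -0.02125824]
1 [  260    25   111   158 14467]
[-80.87474  -55.755733] [77.48435 56.239  ] ((-1.6974716186523438, 0.24497604370117188), (111.97138214111328, 158.37310791015625), 89.9813232421875)
scene0 [[182, 0, 109, 150, 7147], [258, 0, 33, 32, 520], [258, 32, 113, 118, 5256], [203, 93, 5, 8, 36], [258, 119, 8, 9, 54], [336, 137, 25, 28, 237], [256, 140, 4, 4, 15], [220, 143, 60, 50, 1713], [234, 146, 14, 5, 45], [320, 147, 12, 14, 92], [315, 164, 40, 44, 847], [378, 169, 7, 5, 23], [238, 194, 39, 18, 266], [232, 214, 91, 85, 3131]]
side0 [[250, 0, 56, 66, 1402], [395, 0, 198, 242, 12136], [512, 0, 12, 10, 94], [540, 0, 79, 21, 539], [575, 0, 47, 8, 244], [263, 10, 18, 7, 98], [530, 25, 78, 64, 3608], [267, 28, 19, 4, 65], [269, 34, 19, 4, 73], [263, 50, 7, 18, 98], [272, 68, 22, 7, 111], [489, 68, 6, 4, 22], [266, 71, 11, 21, 182], [290, 71, 10, 24, 173], [285, 78, 4, 7, 24], [577, 84, 17, 3, 51], [531, 97, 10, 4, 34], [532, 106, 13, 26, 220], [253, 109, 20, 29, 265], [543, 109, 45, 65, 2079], [276, 113, 18, 4, 62], [295, 112, 22, 28, 268], [471, 124, 14, 34, 295], [287, 153, 41, 25, 661], [532, 153, 11, 4, 37], [473, 162, 4, 7, 24], [469, 175, 29, 32, 259], [289, 187, 51, 30, 912], [478, 186, 23, 26, 317], [258, 238, 44, 13, 279], [272, 257, 27, 10, 158]]
```

```bash
python3 - <<'E'
from h import *
w=load('w15');im=w['color'].astype(int); c=np.array([523.9,-290.7]);a=np.radians(16.5);R=np.array([[np.cos(a),np.sin(a)],[-np.sin(a),np.cos(a)]])
m=((im[...,2]>im[...,0])&(im.max(2)>110)).astype(np.uint8); m=cv2.morphologyEx(m,cv2.MORPH_OPEN,np.ones((3,3)))
u,v=proj(w,[*(c+R.T@[-45,20]),33]).astype(int)
n,l,st,_=cv2.connectedComponentsWithStats(m);k=l[v,u];print(k,st[k])
cn=max(cv2.findContours((l==k).astype(np.uint8),0,2)[0],key=cv2.contourArea)
L=np.float32([R@(onz(w,*p[0],33)[:2]-c) for p in cv2.convexHull(cn)]);print(L.min(0),L.max(0),cv2.minAreaRect(L))
E
```

```text
1 [  270    44    90   128 10485]
[-64.25784 -44.49566] [64.706406 44.515408] ((0.22420501708984375, 0.02037811279296875), (128.93984985351562, 89.00209045410156), 0.01578117348253727)
```

The shoe is centred in the tray to within 0.3 mm and square to it, at the expected height. The scene and side views show no change in the bystanders.

```bash
python3 -c "
from cell import robot
print(robot.sign_off())"
```

```text
the job is handed in; nothing more can be done
None
```

The kit is handed in at about 21 s of the 67 s: the bottom packer is home in the tray's pocket, the shoe stands on it centred between the stops, the other packers stay in the magazine and I saw nothing else moved, though the hand-in returned no verdict.

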